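Draw the drying tray with the blue dish

ROBOT

A 6-joint arm with a two-finger parallel gripper is mounted at the origin on the work surface; the furniture and walls round the work are solid. World frame = base frame: x ahead of the robot, y to its left, z up, the work surface at z = 0. Lengths are in m, angles in degrees, forces in N, time in s.
With the tool pointing down it reaches from about 0.275 to 0.725 m from the base axis. Payload 5.6 kg.
Tool frame: the origin (TCP) lies where the fingers leave the gripper's body, on its centre line; the fingertips stand 73 mm ahead of it and the grasp point (between the pads) lies 54 mm ahead of it; z points along the fingers, y is the line along which they close (so a half turn about z gives the same grasp; the last joint's range is limited). The gripper opens to 85 mm and grips with 20 to 120 N. Pads are 22 mm wide; open, the fingers measure 114 mm over their backs; the gripper's body (76 mm by 85 mm) begins 54 mm behind the grasp point. The pads swing forward as they close: fully open they stand 13 mm farther back than shut.
Start: joints at [-56.287, 14.616, 6.199, 0, -81.583, -16.306], TCP at [0.165, -0.525, 0.304] pointing down, gripper open.
Joint ranges: [-168.99, 168.99], [-69.2, 112.95], [-62.41, 85.93], [-164.36, 98.24], [-168.68, -3.75], [-174.98, 174.98]. Speed limits (degrees/s): [147.25, 147.25, 180, 180, 180, 180].

INTERFACE

Orientations are given as [roll, pitch, yaw] about the fixed x, y, z axes, in that order (R = Rz(yaw) Ry(pitch) Rx(roll)).
In Python, from bench import manip gives the robot as it stands.
- The arm moves only by the tool drive_tool, never from a script. Its arguments are lists of equal length, an entry for each row: "xyz": the shift along the tool's x, y, z in cm, a list of three; "delta_rot": the turn, a rotation vector about the tool's x, y, z in degrees, a list of three; "claw": the opening, from -1 (shut) to 1 (fully open). In form: {"xyz": [[tx, ty, tz], ...], "delta_rot": [[ax, ay, az], ...], "claw": [claw, ...]}. A call has 1 to 8 rows; each row is the pose to reach, as a shift and turn from the pose commanded when the call began, along the tool's axes at that moment; what a row does not reach only later rows make up. A row lasts 1/12 s, in which the tool goes at most 41.7 mm and 7.16 degrees, less where a joint would pass 70% of its speed; a pose out of reach is approached as far as the arm can. A call with a gripper value outside its range is refused whole. The fingers move at their own pace and stop on an object; "grip_force" is the grip in N (left out, the last holds). Time passes only in rows, so rows that repeat a pose let the fingers close. It gives the time, the measured TCP pose, the force, the opening and the grip force at its end, in the units of the state.
- manip.state(): the state, without advancing time (a new reading comes with each control period).
- manip.get_image(name): name is "side" or "top"; returns a dict with "image" (400x640x3 uint8, blue, green, red), "K" (3x3 intrinsics, pixels), "extrinsics" (4x4, takes a point from camera to world coordinates). Camera axes: x right, y up, looking along -z (the intrinsics and any distortion apply to the point x, -y, -z); pixel columns grow to the right and rows downward; lengths in m; the calibration is good to about 2 mm. A picture is of the moment at which its call begins. There is no depth.
- manip.sign_off(): hands the job in; it is judged then, once.
The state is a dict: "t": time; "q": joint angles; "joint_vel": joint speeds; "joint_torque": joint torques, N m; "tool_pos": TCP position; "orientation": TCP orientation; "contact_force": force on the tool from outside, world axes, zero at the start; "torque": the same for the moment, N m; "width": opening from 0.0 (shut) to 1.0 (fully open); "grip_force": force on a finger pad.
Only numpy, scipy, OpenCV 4.12 (cv2) and the standard library are available. Lean on these libraries where they do the work, as an engineer would, in place of code of your own. Each camera call takes 0.05 s, during which the arm holds its last target. There are 200 camera calls.

TASK

The blue dish in the drying box is dry and wanted next: with a fingertip push the black tab of the sliding bolt all the way to the side away from that dish's tray, so that this tray is free and the other stays bolted. Then hook a fingertip behind the freed tray's upturned front lip and draw the tray gently, without a jerk, all the way out to its stop. Pinch or lift nothing, do not touch the dishes, and leave the red dish's tray shut and the jars and tweezers where they are.

Things in the scene. Friction and masses are not known exactly. Their poses are not given: they have to be found in the camera images.
- dry_box: Wooden drying box with a flat clear cover, fixed, 184 mm wide, 64 mm high. Origin on the table; x runs from its front to its back, y to the left of one who faces its front, z up. The front, with lips and bolt, is at -x. The base spans x -133 to +65 mm, the cover only x -62 to +65 mm. Side rails (y +-88 mm, 60 mm high) and a middle rail (16 mm wide, 47 mm high) reach forward to x -107 mm.
- tray_left (a joint): Left mesh tray, centred at box y = +46 mm; slides out along the box's -x. In m: 0 shut, 0.095 fully out at its stop. Friction about 2 N; stays where it is left. Floor 72 mm wide, its top 18 mm above the table, with 9 mm high rims at the sides. While the bolt stands across its lip it comes out 3 mm at most.
- tray_right (a joint): Right mesh tray, centred at box y = -46 mm; otherwise the same as the left one.
- tray_left_lip (a point): Middle of the top edge of the left tray's upturned steel front lip (box x -109 mm when shut, 48 mm above the table); moves with the tray. The lip is 72 mm long (box y), 6 mm thick and stands 30 mm above the tray floor. Behind it a space open from above, 43 mm (box x) by 66 mm, goes down to the solid floor: the fingertip goes in there and draws the lip along the box's -x.
- tray_right_lip (a point): The same point on the right tray's lip.
- bolt (a joint): Brass bolt, 48 mm long, just in front of the lips; slides along the box's y in a guide at the middle. In m: about 0 at the start, across both lips; +0.024 at the left end stop (right tray free, left one bolted); -0.024 at the right end stop (left tray free, right one bolted). A tray is free beyond 0.014. Friction about 1.5 N; stays where it is left.
- bolt_tab (a point): Middle of the top of the bolt's upright black tab, 74 mm above the table, at box x -121 mm; moves with the bolt. The tab is 9 mm wide (box y), 12 mm deep (box x) and stands up from 34 mm above the table, so it can be pushed sideways above the lips, 55 to 72 mm above the table.
- dish_blue: Copper dish, 50 mm across, 14 mm high, blue inside, standing in the left or the right tray under the clear cover: in the left one if it lies at positive box y. Origin: centre of its foot, z up.
- dish_red: The same kind of dish, red inside, in the other tray.
- jar_pink: Bystander: screw-top jar, pink with a black cap, 39 mm across, 46 mm high, standing farther back on the table, beyond the end of the trays' path. Origin: centre of its underside.
- jar_blue: Bystander: screw-top jar, pale blue with a white cap, 43 mm across, 50 mm high, standing in front of the box. Origin: centre of its underside.
- tweezers_loose: Bystander: steel tweezers, 121 mm long (its y), 15 mm wide, 10 mm high, lying along the box's left side. Origin: centre of its underside.

How it is judged (in metres and radians):
On the way:
1. the bolt is pushed clear of the blue dish's tray while both trays are still shut (value of joint each of tray_left, tray_right below 0.012 m and ((y of dish_blue in the frame of dry_box above 0 m and value of joint bolt below -0.017 m) or (y of dish_blue in the frame of dry_box below 0 m and value of joint bolt above 0.017 m))), for 0.1 s.
At the end, for the whole second after the job is handed in: The blue dish's tray is drawn out at least 88 of its 95 mm, the other tray is shut to within 8 mm with the bolt still across it (bolt at least 15 mm to that side), both dishes stand level (within 0.15 rad) and at rest in their trays, the blue one clear of the cover (((y of dish_blue in the frame of dry_box above 0 m and value of joint tray_left above 0.088 m and value of joint tray_right below 0.008 m and value of joint bolt below -0.015 m) or (y of dish_blue in the frame of dry_box below 0 m and value of joint tray_right above 0.088 m and value of joint tray_left below 0.008 m and value of joint bolt above 0.015 m)) and x of dish_blue in the frame of dry_box below -0.088 m and x of dish_red in the frame of dry_box above -0.035 m and angle between each of dish_blue, dish_red's own z axis and vertical below 0.15 rad and linear speed of dish_blue below 0.02 m/s); the robot touches nothing.
It fails at once if a dish is touched with more than 0.5 N, lifted off its tray or tipped (contact force between any of the fingers, the arm and dish_blue above 0.5 N or contact force between any of the fingers, the arm and dish_red above 0.5 N or height (world z) of any of dish_blue, dish_red above 0.03 m or angle between any of dish_blue, dish_red's own z axis and vertical above 0.3 rad).
It fails at once if a tray lip or the bolt's tab is pinched (pressed on two opposite faces at once) instead of hooked or pushed ((contact force between the fingers and tray_left_c0 above 1.5 N and contact force between the fingers and tray_left_c1 above 1.5 N) or (contact force between the fingers and tray_right_c0 above 1.5 N and contact force between the fingers and tray_right_c1 above 1.5 N) or (contact force between the fingers and bolt_c1 above 1.5 N and contact force between the fingers and bolt_c2 above 1.5 N)).
It fails at once if a tray is jerked (faster than 0.4 m/s) (velocity of joint any of tray_left, tray_right above 0.4 m/s).
It fails at once if the red dish's tray is opened by more than 20 mm ((y of dish_blue in the frame of dry_box above 0 m and value of joint tray_right above 0.02 m) or (y of dish_blue in the frame of dry_box below 0 m and value of joint tray_left above 0.02 m)).
It fails at once if a jar or the tweezers are moved by more than 20 mm (distance of any of jar_pink, jar_blue, tweezers_loose from where it was at the start of the episode above 0.02 m).
It also fails if it takes over 45 s, if anything falls off the work surface, if the arm or the gripper's body presses on something with over 40 N, if the wrist force passes 120 N, or if a joint passes its speed limit or range.

## Working session

There is one attempt and no reset: what is moved stays moved. The work goes in short steps, Python scripts to look and compute and a tool call to move; the robot and the scene stay as the last step left them, time stands still between calls to the robot, and variables do not carry over. Pictures are saved under pics/ and viewed, at most 10 in all, crops included, and the job is handed in when it is done.

Besides the shell and the picture viewer there is one more tool, called after "Call:" as name(argument=value, ...) on one line, values as JSON. drive_tool: Moves the arm, as the interface text tells. Its arguments: {"type":"object","properties":{"xyz":{"type":"array"},"delta_rot":{"type":"array"},"claw":{"type":"array"},"grip_force":{"type":"number"}},"required":["xyz","delta_rot","claw"]}

```bash
mkdir -p pics
python3 - <<'E'
from bench import manip
import cv2,numpy as np
for n in("top","side"):
    d=manip.get_image(n); cv2.imwrite(f"pics/{n}0.png",d["image"]); np.savez(f"{n}.npz",K=d["K"],E=d["extrinsics"]); print(n,d["K"].tolist(),np.round(d["extrinsics"],3).tolist(),[k for k in d])
print(manip.state())
E
```

```text
top [[373.22614687686104, 0.0, 322.98123053401474], [0.0, 373.22614687686104, 199.45224043460433], [0.0, 0.0, 1.0]] [[0.013, 0.988, -0.153, 0.35], [-1.0, 0.009, -0.027, 0.09], [-0.026, 0.154, 0.988, 0.894], [0.0, 0.0, 0.0, 1.0]] ['image', 'K', 'extrinsics']
side [[516.0725205312533, 0.0, 327.1431718029387], [0.0, 516.0725205312533, 199.15209843570753], [0.0, 0.0, 1.0]] [[0.749, 0.328, -0.576, -0.107], [-0.663, 0.37, -0.651, -0.6], [-0.0, 0.869, 0.494, 0.596], [0.0, 0.0, 0.0, 1.0]] ['image', 'K', 'extrinsics']
{'t': 0.1, 'q': array([-5.62859587e+01,  1.46489453e+01,  6.13905255e+00, -2.41166943e-02,
       -8.15844578e+01, -1.63051531e+01]), 'joint_vel': array([ 0.08545125, -0.06786897,  0.18729949,  0.14527703, -0.09699535,
        0.05232588]), 'joint_torque': array([-3.21570515e-03, -3.87607992e+01,  2.38473201e+01,  5.37780717e+00,
       -3.77734657e-03, -1.03105313e-05]), 'tool_pos': array([ 0.16450211, -0.52448639,  0.30309955]), 'orientation': array([ 1.79902747e+02, -3.59751595e-03, -1.62594658e+02]), 'contact_force': array([-0.37965815, -0.2628063 , -0.00899136]), 'torque': array([ 0.00501012, -0.00614741,  0.02485301]), 'grip_force': 0.0, 'width': 0.9995499159510787}
```

View pics/top0.png

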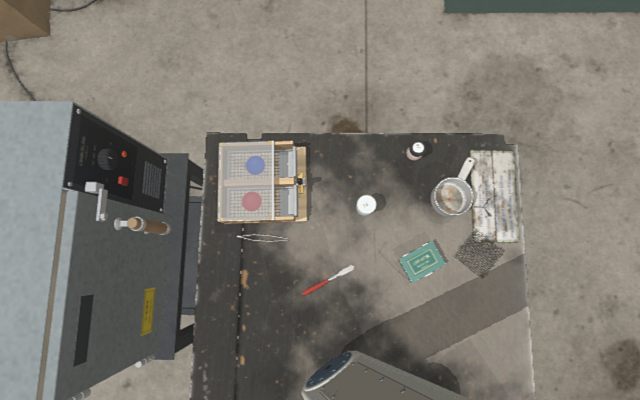

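View pics/side0.png

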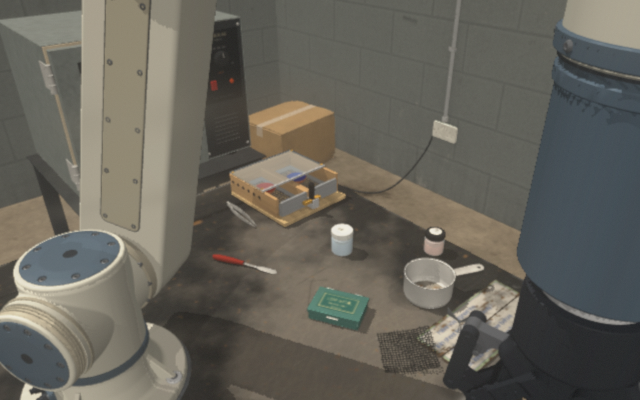

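The top view shows the box at px (218–310, 140–222), front facing image right (world −y). Blue dish is at (256,165) and red at (252,201). Image down is world −x, which is box +y, so blue is in the right tray. The tab is near (300,182) and jar_blue at (366,204). The side view shows the tab near (311,187).

```bash
cat > h.py <<'E'
import numpy as np,cv2
from bench import manip
C={n:np.load(n+".npz") for n in("top","side")}
def ray(n,u,v):
    K,E=C[n]["K"],C[n]["E"]; p=np.linalg.inv(K)@[u,v,1]
    return E[:3,3],E[:3,:3]@np.array([p[0],-p[1],-p[2]])
def plane(n,u,v,z):
    o,d=ray(n,u,v); return o+d*(z-o[2])/d[2]
def proj(n,P):
    K,E=C[n]["K"],C[n]["E"]; p=E[:3,:3].T@(np.array(P)-E[:3,3]); p=K@[p[0],-p[1],-p[2]]; return p[:2]/p[2]
E
python3 - <<'E'
from h import *
t=cv2.imread("pics/top0.png"); s=cv2.imread("pics/side0.png")
a=cv2.resize(t[130:235,205:385],(800,467),interpolation=cv2.INTER_CUBIC)
b=cv2.resize(s[140:240,215:375],(800,500),interpolation=cv2.INTER_CUBIC)
cv2.imwrite("pics/a.png",a);cv2.imwrite("pics/b.png",b)
hsv=cv2.cvtColor(t,cv2.COLOR_BGR2HSV)
for nm,lo,hi in(("blue",(108,110,40),(125,255,255)),("red",(170,90,40),(180,255,255))):
    m=cv2.inRange(hsv,lo,hi)[130:235,205:315]; ys,xs=np.nonzero(m); u,v=xs.mean()+205,ys.mean()+130
    print(nm,len(xs),u,v,plane("top",u,v,.025))
E
```

```text
blue 0 nan nan [nan nan nan]
red 0 nan nan [nan nan nan]<stdin>:8: RuntimeWarning: Mean of empty slice.
  ret = ret.dtype.type(ret / rcount)
```

View pics/a.png

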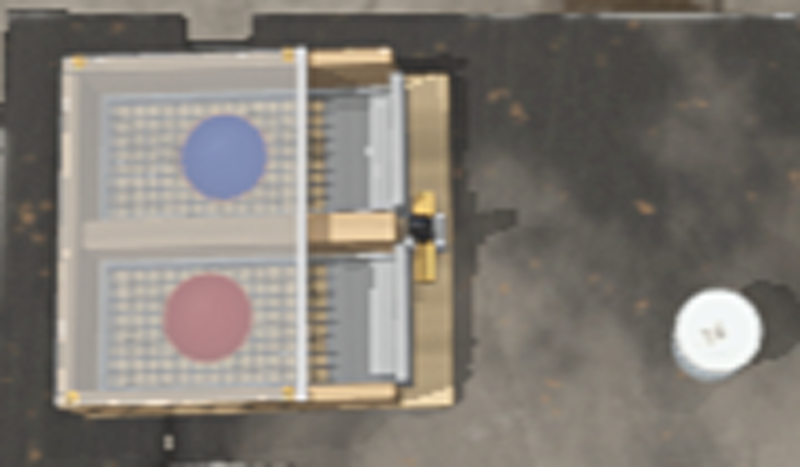

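View pics/b.png

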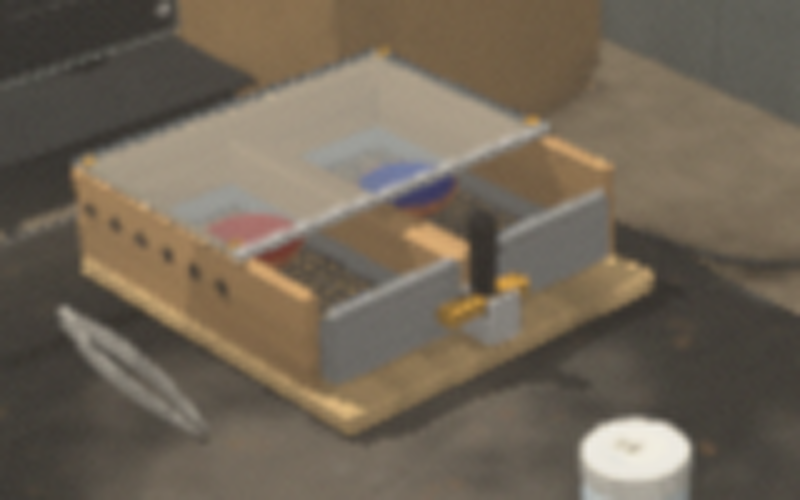

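Crop a (scale 4.44, offset 205,130) shows the tab at (420,228). The right lip top edge runs about (400,75)–(404,208), and the left one (406,250)–(408,383). The cover's front edge runs (302,48)–(302,398). Crop b (scale 5, offset 215,140) shows the tab top at (483,213).

Run:
```python
from h import *
A=lambda x,y,z:plane("top",x*180/800+205-.39,y*105/467+130-.39,z)
print("tab",A(420,228,.074)); print("tab side",plane("side",483/5+215-.4,213/5+140-.4,.074))
for k,p in dict(rl0=(400,75,.048),rl1=(404,208,.048),ll0=(406,250,.048),ll1=(408,383,.048),cf0=(302,48,.064),cf1=(302,398,.064),cb0=(65,58,.064),cb1=(58,404,.064),blue=(224,156,.028),red=(207,317,.028),base0=(449,75,.01),base1=(453,403,.01)).items(): print(k,np.round(A(*p),4))
# side-view right lip ends (top edge): 
for p in((498,240),(605,195),(322,318),(455,262)): print("side lip",plane("side",p[0]/5+214.6,p[1]/5+139.6,.048).round(4))
print("jarblue",A(718,332,.05))
```

```text
tab [0.51901491 0.16677171 0.074     ]
tab side [0.52458301 0.16642354 0.074     ]
rl0 [0.6068 0.1817 0.048 ]
rl1 [0.535  0.1778 0.048 ]
ll0 [0.5127 0.1762 0.048 ]
ll1 [0.4432 0.1735 0.048 ]
cf0 [0.6162 0.2315 0.064 ]
cf1 [0.4333 0.2253 0.064 ]
cb0 [0.6102 0.3558 0.064 ]
cb1 [0.4289 0.3491 0.064 ]
blue [0.5672 0.2778 0.028 ]
red [0.4795 0.2833 0.028 ]
base0 [0.6185 0.1587 0.01  ]
base1 [0.4368 0.1529 0.01  ]
side lip [0.5444 0.1803 0.048 ]
side lip [0.6097 0.1809 0.048 ]
side lip [0.4436 0.1766 0.048 ]
side lip [0.517  0.1773 0.048 ]
jarblue [0.47082365 0.01471661 0.05      ]
```

Call:
drive_tool(xyz=[[-1.2,1.1,0],[-3.6,3.4,0],[-6.0,5.7,0],[-8.4,7.9,0],[-10.8,10.2,0],[-13.2,12.5,0],[-15.6,14.7,0],[-18.0,17.0,0]], delta_rot=[[0,0,-3],[0,0,-8],[0,0,-13],[0,0,-18],[0,0,-23],[0,0,-28],[0,0,-33],[0,0,-38]], claw=[-1,-1,-1,-1,-1,-1,-1,-1])

```text
t: 0.77
tool_pos: [0.2857, -0.3072, 0.3036]
orientation: [180.0, 0.0, -124.4]
contact_force: [0.9, -0.7, -1.1]
width: -0.001
grip_force: 0.0
```

```bash
cat >> h.py <<'E'
from scipy.spatial.transform import Rotation as Ro
def to(P,yaw=-88.):
    s=manip.state(); R=Ro.from_euler("xyz",s["orientation"],degrees=True)
    T=Ro.from_euler("xyz",[180,0,yaw],degrees=True)
    print("t",round(s["t"],2),"q",s["q"].round(1),"pos",s["tool_pos"].round(4),"rpy",s["orientation"].round(2),"F",s["contact_force"].round(2),"w",round(s["width"],2))
    print("shift cm",(R.inv().apply(np.array(P)-s["tool_pos"])*100).round(2),"rot",np.degrees((R.inv()*T).as_rotvec()).round(2))
E
python3 -c "
from h import *
to([.554,.168,.25])"
```

```text
t 0.77 q [-25.5  -0.4 -11.3  -0.  -79.1  -8.9] pos [ 0.2857 -0.3072  0.3036] rpy [ 1.7997e+02  1.0000e-02 -1.2436e+02] F [ 0.91 -0.71 -1.06] w -0.0
shift cm [-54.37   4.67   5.37] rot [ 3.000e-02  2.000e-02 -3.636e+01]
```

Call:
drive_tool(xyz=[[-3.5,0.3,0.3],[-7.2,0.6,0.6],[-10.9,0.9,1],[-14.6,1.2,1.4],[-18.3,1.6,1.8],[-22,1.9,2.2],[-25.7,2.2,2.5],[-29.4,2.5,3]], delta_rot=[[0,0,-4.5],[0,0,-9],[0,0,-13.5],[0,0,-18],[0,0,-22.5],[0,0,-27],[0,0,-31.5],[0,0,-36.4]], claw=[-1,-1,-1,-1,-1,-1,-1,-1])

```text
t: 1.43
tool_pos: [0.4322, -0.0506, 0.2739]
orientation: [-180.0, 0.0, -87.9]
contact_force: [1.0, -0.2, 0.7]
width: -0.001
grip_force: 0.0
```

```bash
python3 -c "
from h import *
to([.554,.168,.2])"
```

```text
t 1.43 q [ 14.1   2.2 -13.    0.  -74.8 -12. ] pos [ 0.4322 -0.0506  0.2739] rpy [-179.98    0.    -87.95] F [ 0.96 -0.21  0.65] w -0.0
shift cm [-21.41 -12.96   7.4 ] rot [-0.02  0.    0.05]
```

Call:
drive_tool(xyz=[[-2.7,-1.6,1],[-5.6,-3.4,2],[-8.5,-5.1,3],[-11.4,-6.9,4],[-14.3,-8.7,5],[-17.2,-10.4,6],[-20,-12.1,6.8],[-21.4,-13,7.4]], delta_rot=[[0,0,0],[0,0,0],[0,0,0],[0,0,0],[0,0,0],[0,0,0],[0,0,0],[0,0,0]], claw=[-1,-1,-1,-1,-1,-1,-1,-1])

```text
t: 2.1
tool_pos: [0.5557, 0.1682, 0.1979]
orientation: [179.9, -0.0, -88.1]
contact_force: [0.5, 0.0, 0.5]
width: 0.001
grip_force: 0.0
```

Run:
```python
from h import *
to([.554,.168,.132])
s=manip.get_image("side")["image"];t=manip.get_image("top")["image"]
p=manip.state()["tool_pos"]; print(proj("side",p-[0,0,.073]),proj("top",p))
a=cv2.resize(s[90:240,215:415],(800,600),interpolation=cv2.INTER_CUBIC)
cv2.imwrite("pics/c.png",a)
```

```text
t 2.1 q [ 32.3  21.1  -0.4  -0.  -68.6 -30.4] pos [0.5557 0.1682 0.1979] rpy [ 1.799e+02 -3.000e-02 -8.811e+01] F [0.52 0.03 0.47] w 0.0
shift cm [0.01 0.16 6.59] rot [ 0.1  -0.03 -0.11]
[321.35843048 157.05537516] [293.48389323 149.63835967]
```

View pics/c.png

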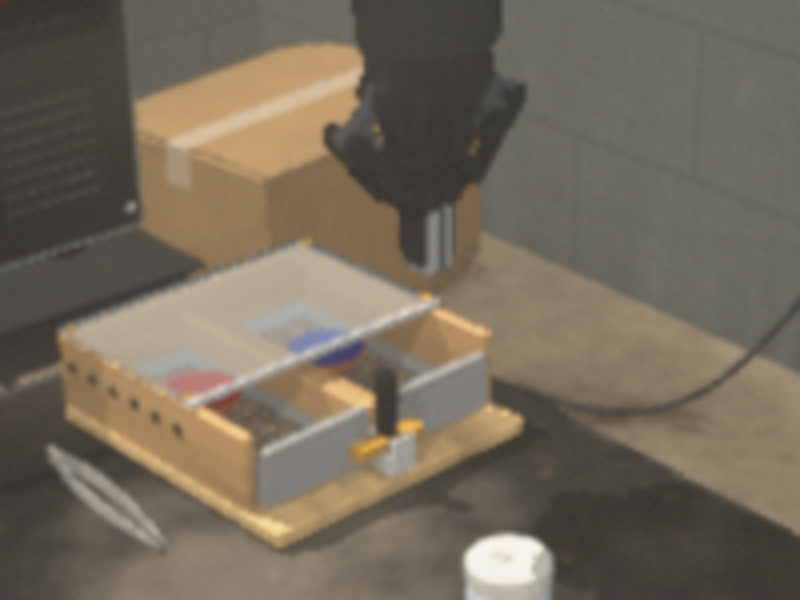

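The side view shows the shut fingertips at crop (425,268), exactly where predicted. They hang beyond the tab on the blue dish's side, and the tab top is at (385,372). Next I descend.

Call:
drive_tool(xyz=[[0,0,1.5],[0,0,3],[0,0,4.5],[0,0,5.8],[0,0,6.5],[0,0.4,6.5],[0,0.8,6.5],[0,1.0,6.5]], delta_rot=[[0,0,0],[0,0,0],[0,0,0],[0,0,0],[0,0,0],[0,0,0],[0,0,0],[0,0,0]], claw=[-1,-1,-1,-1,-1,-1,-1,-1])

```text
t: 2.87
tool_pos: [0.5448, 0.1651, 0.1359]
orientation: [-179.9, 0.0, -88.2]
contact_force: [0.3, -1.0, 0.1]
width: -0.0
grip_force: 0.0
```

Call:
drive_tool(xyz=[[0,0.3,0],[0,0.6,0],[0,0.9,0],[0,1.2,0],[0,1.5,0],[0,1.8,0],[0,2.1,0],[0,2.3,0]], delta_rot=[[0,0,0],[0,0,0],[0,0,0],[0,0,0],[0,0,0],[0,0,0],[0,0,0],[0,0,0]], claw=[-1,-1,-1,-1,-1,-1,-1,-1])

```text
t: 3.53
tool_pos: [0.5219, 0.1645, 0.1353]
orientation: [-180.0, 0.0, -88.2]
contact_force: [0.6, -0.6, 2.7]
width: -0.001
grip_force: 1.3
```

Call:
drive_tool(xyz=[[0,0.1,0],[0,0.2,0],[0,0.3,0],[0,0.4,0],[0,0.4,0]], delta_rot=[[0,0,0],[0,0,0],[0,0,0],[0,0,0],[0,0,0]], claw=[-1,-1,-1,-1,-1])

```text
t: 3.95
tool_pos: [0.5206, 0.1647, 0.1357]
orientation: [-179.7, 0.0, -88.1]
contact_force: [10.7, -1.2, -1.7]
width: -0.002
grip_force: 4.7
```

Run:
```python
from h import *
to([.554,.168,.132])
s=manip.get_image("side")["image"]
cv2.imwrite("pics/d.png",cv2.resize(s[140:240,215:375],(800,500),interpolation=cv2.INTER_CUBIC))
```

```text
t 3.95 q [ 34.1  20.4 -11.5   0.2 -57.8 -32.3] pos [0.5206 0.1647 0.1357] rpy [-1.7965e+02  4.0000e-02 -8.8150e+01] F [10.74 -1.2  -1.67] w -0.0
shift cm [-0.22 -3.35  0.39] rot [-0.35  0.04 -0.15]
```

View pics/d.png

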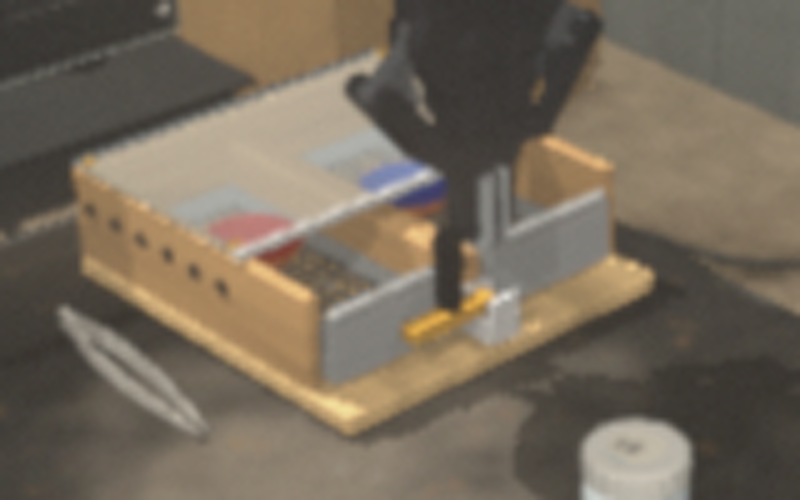

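The side view shows the bolt now lying only across the left (red) lip, with the right lip's front clear. The push force is 10.7 N against the end stop. I back off and rise.

Call:
drive_tool(xyz=[[0,-0.4,0],[0,-1.0,0],[0,-1.6,-0.5],[0,-2.2,-2],[-1,-3,-3.2],[-1.8,-3.8,-3.2],[-2.5,-4.5,-3.2],[-2.5,-4.5,-3.2]], delta_rot=[[0,0,0],[0,0,0],[0,0,0],[0,0,0],[0,0,0],[0,0,0],[0,0,0],[0,0,0]], claw=[-1,-1,-1,-1,-1,-1,-1,-1])

```text
t: 4.67
tool_pos: [0.5628, 0.1917, 0.1661]
orientation: [179.9, -0.0, -88.2]
contact_force: [-0.1, 0.3, -0.6]
width: 0.001
grip_force: 0.0
```

```bash
python3 -c "
from h import *
to([.572,.206,.103])"
```

```text
t 4.67 q [ 33.8  23.9  -1.   -0.  -65.2 -32. ] pos [0.5628 0.1917 0.1661] rpy [ 1.7993e+02 -1.0000e-02 -8.8180e+01] F [-0.1   0.34 -0.64] w 0.0
shift cm [-1.4  -0.97  6.31] rot [ 0.07 -0.01 -0.18]
```

Call:
drive_tool(xyz=[[-0.7,-0.5,0],[-1.4,-1.0,0],[-1.4,-1.0,1],[-1.4,-1.0,2],[-1.4,-1.0,3],[-1.4,-1.0,3.5],[-1.4,-1.0,4],[-1.4,-1.0,4]], delta_rot=[[0,0,0],[0,0,0],[0,0,0],[0,0,0],[0,0,0],[0,0,0],[0,0,0],[0,0,0]], claw=[-1,-1,-1,-1,-1,-1,-1,-1])

```text
t: 5.33
tool_pos: [0.571, 0.2045, 0.1253]
orientation: [179.9, -0.1, -88.2]
contact_force: [-0.0, 0.1, 0.2]
width: -0.002
grip_force: 0.0
```

Run:
```python
from h import *
to([.572,.206,.103])
s=manip.get_image("side")["image"]
cv2.imwrite("pics/e.png",cv2.resize(s[140:240,215:375],(800,500),interpolation=cv2.INTER_CUBIC))
```

```text
t 5.33 q [ 34.4  27.2  -2.2  -0.  -60.8 -32.6] pos [0.571  0.2045 0.1253] rpy [ 1.7986e+02 -7.0000e-02 -8.8210e+01] F [-0.03  0.12  0.22] w -0.0
shift cm [-0.15 -0.11  2.23] rot [ 0.14 -0.07 -0.21]
```

View pics/e.png

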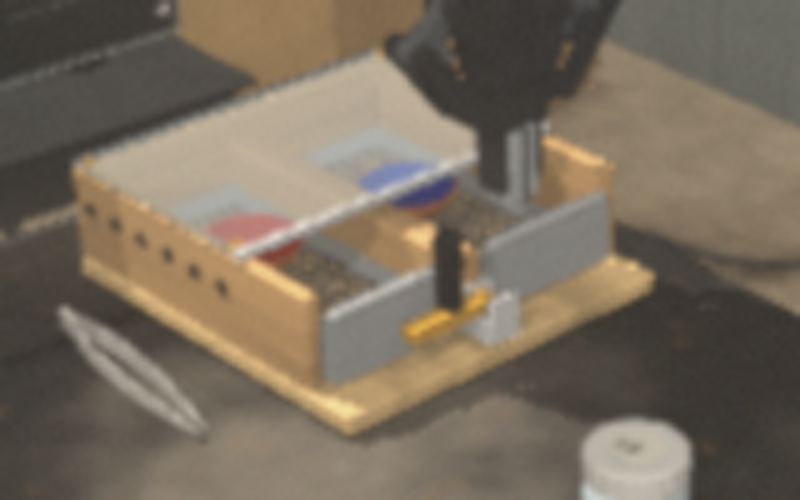

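The fingertips (crop ≈(515,195)) stand over the opening behind the right lip and in front of the cover. The bolt is fully left. I descend 2.2 cm and then move slowly forward to meet the lip.

Call:
drive_tool(xyz=[[0,0,0.6],[0,0,1.2],[0,0,1.8],[0,0,2.2],[0.2,0,2.2],[0.4,0,2.2],[0.6,0,2.2],[0.8,0,2.2]], delta_rot=[[0,0,0],[0,0,0],[0,0,0],[0,0,0],[0,0,0],[0,0,0],[0,0,0],[0,0,0]], claw=[-1,-1,-1,-1,-1,-1,-1,-1])

```text
t: 6.05
tool_pos: [0.5722, 0.1968, 0.1052]
orientation: [-180.0, 0.0, -88.2]
contact_force: [-0.4, 0.5, -0.4]
width: -0.003
grip_force: 0.0
```

Call:
drive_tool(xyz=[[0.15,0,0],[0.3,0,0],[0.45,0,0],[0.6,0,0],[0.8,0,0],[1.0,0,0],[1.3,0,0],[1.6,0,0]], delta_rot=[[0,0,0],[0,0,0],[0,0,0],[0,0,0],[0,0,0],[0,0,0],[0,0,0],[0,0,0]], claw=[-1,-1,-1,-1,-1,-1,-1,-1])

```text
t: 6.72
tool_pos: [0.5727, 0.1809, 0.1051]
orientation: [-180.0, 0.0, -88.2]
contact_force: [0.4, 1.9, 1.4]
width: 0.002
grip_force: 1.1
```

Call:
drive_tool(xyz=[[0.3,0,0],[0.7,0,0],[1.1,0,0],[1.5,0,0],[1.9,0,0],[2.3,0,0],[2.7,0,0],[3.1,0,0]], delta_rot=[[0,0,0],[0,0,0],[0,0,0],[0,0,0],[0,0,0],[0,0,0],[0,0,0],[0,0,0]], claw=[-1,-1,-1,-1,-1,-1,-1,-1])

```text
t: 7.38
tool_pos: [0.5736, 0.1496, 0.1049]
orientation: [-180.0, 0.0, -88.2]
contact_force: [1.6, 0.9, 1.6]
width: 0.0
grip_force: 1.1
```

Call:
drive_tool(xyz=[[0.4,0,0],[0.8,0,0],[1.2,0,0],[1.6,0,0],[2.0,0,0],[2.4,0,0],[2.8,0,0],[3.2,0,0]], delta_rot=[[0,0,0],[0,0,0],[0,0,0],[0,0,0],[0,0,0],[0,0,0],[0,0,0],[0,0,0]], claw=[-1,-1,-1,-1,-1,-1,-1,-1])

```text
t: 8.05
tool_pos: [0.5745, 0.1177, 0.1049]
orientation: [180.0, 0.0, -88.2]
contact_force: [2.8, 2.7, 0.8]
width: 0.004
grip_force: 1.1
```

Call:
drive_tool(xyz=[[0.3,0,0],[0.6,0,0],[0.9,0,0],[1.1,0,0],[1.3,0,0],[1.4,0,0],[1.5,0,0],[1.6,0,0]], delta_rot=[[0,0,0],[0,0,0],[0,0,0],[0,0,0],[0,0,0],[0,0,0],[0,0,0],[0,0,0]], claw=[-1,-1,-1,-1,-1,-1,-1,-1])

```text
t: 8.72
tool_pos: [0.5749, 0.102, 0.1048]
orientation: [180.0, -0.0, -88.2]
contact_force: [1.5, 3.1, 0.4]
width: -0.004
grip_force: 1.0
```

Call:
drive_tool(xyz=[[0.1,0,0],[0.2,0,0],[0.3,0,0],[0.4,0,0],[0.5,0,0],[0.6,0,0],[0.7,0,0],[0.7,0,0]], delta_rot=[[0,0,0],[0,0,0],[0,0,0],[0,0,0],[0,0,0],[0,0,0],[0,0,0],[0,0,0]], claw=[-1,-1,-1,-1,-1,-1,-1,-1])

```text
t: 9.38
tool_pos: [0.575, 0.0998, 0.1048]
orientation: [-179.9, 0.5, -88.2]
contact_force: [-3.3, 20.7, 1.0]
width: 0.0
grip_force: 10.3
```

The tray is at its stop (20.7 N). I back off and rise.

Call:
drive_tool(xyz=[[-0.4,0,0],[-0.8,0,0],[-1.1,0,0],[-1.1,0,-1],[-1.1,0,-3],[-1.1,0,-6],[-1.1,0,-9],[-1.1,0,-11]], delta_rot=[[0,0,0],[0,0,0],[0,0,0],[0,0,0],[0,0,0],[0,0,0],[0,0,0],[0,0,0]], claw=[-1,-1,-1,-1,-1,-1,-1,-1])

```text
t: 10.05
tool_pos: [0.5754, 0.1053, 0.2187]
orientation: [-179.8, -0.0, -88.2]
contact_force: [0.2, 0.4, -0.3]
width: 0.007
grip_force: 0.0
```

Call:
drive_tool(xyz=[[2,0,0],[5,0,0],[8,0,0],[11,0,0],[14,0,0],[17,0,0],[19,0,0],[19,0,0]], delta_rot=[[0,0,0],[0,0,0],[0,0,0],[0,0,0],[0,0,0],[0,0,0],[0,0,0],[0,0,0]], claw=[-1,-1,-1,-1,-1,-1,-1,-1])

```text
t: 10.72
tool_pos: [0.5802, -0.088, 0.2154]
orientation: [180.0, -0.1, -88.4]
contact_force: [-0.4, 0.8, -0.5]
width: 0.0
grip_force: 0.0
```

Run:
```python
from h import *
to([.572,.206,.103])
t=manip.get_image("top")["image"]
cv2.imwrite("pics/f.png",cv2.resize(t[130:235,205:385],(800,467),interpolation=cv2.INTER_CUBIC))
```

```text
t 10.72 q [  6.7  21.    2.2   0.1 -71.2  -5.1] pos [ 0.5802 -0.088   0.2154] rpy [ 1.7995e+02 -8.0000e-02 -8.8430e+01] F [-0.42  0.77 -0.54] w 0.0
shift cm [-29.43   0.    11.2 ] rot [ 0.05 -0.08 -0.43]
```

View pics/f.png

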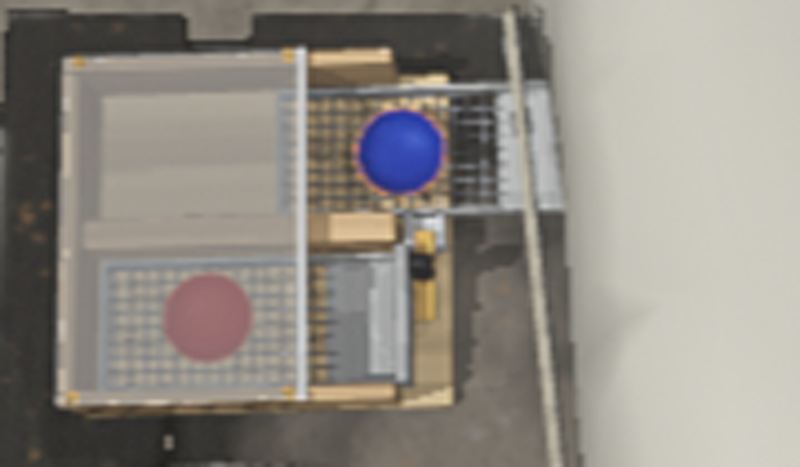

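The blue dish has moved from crop x 224 to 402 (about 95 mm) and is clear of the cover. The red tray is shut with the bolt across it (tab at (422,265)). The arm touches nothing.

```bash
python3 -c "
from bench import manip
print(manip.sign_off())"
```

```text
the job is handed in; nothing more can be done
None
```

I pushed the bolt to its left end stop and drew the blue dish's tray (the right one) out to its stop. The red tray stayed shut and bolted, and the job is handed in, but the sign-off returned no verdict.

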